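Lid the warmer so its lid switch stays pressed

TASK

Close the food warmer on the cart: take the wooden lid that is wide enough for both the round opening and the lid-switch pin beside it, and set it gently, flat and centred over the opening, so that its weight holds the pin down; then let go. Do not drop it onto the warmer, and leave the narrower lid where it lies.

Things in the scene. Friction and masses are not known exactly. Their poses are not given: they have to be found in the camera images.
- lid_large: The larger of two round wooden lids: disc 164 mm wide, 14 mm thick, with a cylindrical wooden knob (30 mm wide, 36 mm tall) on the centre of its top, 50 mm tall overall. Origin: centre of the disc's underside; z up through the knob. Round: yaw does not matter. About 0.2 to 0.4 kg. Lies loose and flat on the cart top (z = 0).
- lid_small: The smaller of the two wooden lids, of the same make: disc 104 mm wide, 14 mm thick, with a cylindrical wooden knob (30 mm wide, 36 mm tall) on the centre of its top, 50 mm tall overall. Origin: centre of the disc's underside; z up through the knob. Round: yaw does not matter. Too narrow to reach the switch pin when it is centred on the opening. Stays where it is.
- warmer: Low food warmer fixed to the cart: metal box 200 x 200 mm, 70 mm tall, with a flat top (deck) and a round opening 84 mm wide, 50 mm deep, in its middle; no rim or recess. Origin: centre of the underside, below the opening's centre; z up, deck 70 mm above it. Dark control panel on its -x side. The switch pin stands on the deck 62 mm from the opening's centre, along the warmer's +y. The lid lies on the deck.
- lid_switch (a joint): Travel of the lid-switch pin, in m: 0 = free, standing 6 mm above the deck; 0.006 = fully down, flush with the deck. A steel pin 10 mm in diameter in a 20 mm black bushing, sprung upwards, needing about 0.6 N to hold it fully down: the lid's own weight does it.
Things that resemble listed ones, but are neither listed nor needed, are in the scene too. Leave any green look-alike of the lid_large alone.

How it is judged:
By the outcome, as a careful person would: the job done as asked, in the order asked, and still so for the second after the job is handed in, with the robot touching nothing.
It also fails if it takes over 42 s, if anything falls off the work surface, if the arm or the gripper's body presses on something with over 40 N, if the wrist force passes 120 N, or if a joint passes its speed limit or range.

ROBOT

A 6-joint arm with a two-finger parallel gripper is mounted at the origin on the work surface. World frame = base frame: x ahead of the robot, y to its left, z up, the work surface at z = 0. Lengths are in mm, angles in degrees, forces in N, time in s.
With the tool pointing down it reaches from about 375 to 825 mm from the base axis. Payload 5.5 kg.
Tool frame: the origin (TCP) lies at the centre of the arm's flange, where the gripper is bolted on; the fingertips stand 173 mm ahead of it and the grasp point (between the pads) lies 155 mm ahead of it; z points along the fingers, x is the direction in which the jaws open and shut, and the axes are right-handed (so a half turn about z gives the same grasp; the last joint's range is limited). The gripper opens to 85 mm and grips with 20 to 120 N. Pads are 22 mm wide; open, the fingers measure 114 mm over their backs; the gripper's body (76 mm by 85 mm) begins 54 mm behind the grasp point. The pads swing forward as they close: fully open they stand 13 mm farther back than shut.
Start: joints at [77.063, 17.962, -2.699, 69.339, 0, 90], TCP at [134.329, 584.766, 404.699] pointing down, gripper open.
Joint ranges: [-152.73, 152.73], [-39.44, 99.34], [-58.76, 71.6], [-118.89, 123.64], [-81.53, 83.1], [-180, 180]. Speed limits (degrees/s): [136.94, 136.94, 172.46, 180, 180, 180].

INTERFACE

Orientations are given as [roll, pitch, yaw] about the fixed x, y, z axes, in that order (R = Rz(yaw) Ry(pitch) Rx(roll)).
In Python, from cell import arm gives the robot as it stands.
- The arm moves only by the shell command python3 -m crank 'ROWS' [OPENING] [FORCE]. ROWS is JSON, a list that holds one entry, the list of rows, each a list of 6 numbers: the shift along the tool's x, y, z in cm, then the turn, a rotation vector about the tool's x, y, z in degrees. A call has 1 to 12 rows; each row shifts and turns the commanded pose from where the row before left it, along the tool's axes as they then stand; what a row does not reach is not made up. A row lasts 1/12 s, in which the tool goes at most 41.7 mm and 7.16 degrees, less where a joint would pass 70% of its speed; a pose out of reach is approached as far as the arm can. A call with a gripper value outside its range is refused whole. OPENING is the closure, from 0 (fully open) to 1 (shut), set as the call begins (- or left out, the last holds). The fingers move at their own pace and stop on an object; FORCE is the grip in N (left out, the last holds). Time passes only in rows, so rows that do not move let the fingers close. It gives the time, the measured TCP pose, the force and the opening at its end, in the units of the state.
- arm.get_state(): the state, without advancing time (a new reading comes with each control period).
- arm.grab_frame(name): name is "scene" or "top" or "wrist"; returns a dict with "pixels" (420x560x3 uint8, blue, green, red), "camera_matrix" (3x3 intrinsics, pixels), "dist" ([k1, k2, p1, p2, k3] as OpenCV has them; the pictures are not rectified), "view" (4x4, takes a point from world to camera coordinates). Camera axes: x right, y up, looking along -z (the intrinsics and any distortion apply to the point x, -y, -z); pixel columns grow to the right and rows downward; lengths in mm; the calibration is good to about 2 mm. A picture is of the moment at which its call begins. There is no depth.
- arm.sign_off(): hands the job in, once; it reports no verdict.
The state is a dict: "clock": time; "qpos": joint angles; "joint_vel": joint speeds; "joint_efforts": joint torques, N m; "eef_pos": TCP position; "ee_rot": TCP orientation; "contact_force": force on the tool from outside, world axes, zero at the start; "moment": the same for the moment, N m; "width": finger opening in mm.
Only numpy, scipy, OpenCV 4.12 (cv2) and the standard library are available. Lean on these libraries where they do the work, as an engineer would, in place of code of your own. Each camera call takes 0.05 s, during which the arm holds its last target.

## Working session

There is one attempt and no reset: what is moved stays moved. The work goes in short steps, Python scripts to look and compute and a shell command to move; the robot and the scene stay as the last step left them, time stands still between calls to the robot, and variables do not carry over. Pictures are saved under pics/ and viewed, and the job is handed in when it is done.

```bash
mkdir -p pics; ls; python3 - <<'E'
from cell import arm
import cv2,json
s=arm.get_state();print(s)
for n in("scene","top","wrist"):
    f=arm.grab_frame(n);cv2.imwrite(f"pics/{n}0.png",f["pixels"]);print(n,f["camera_matrix"],f["dist"],f["view"])
E
```

```text
pics
{'clock': 0.0, 'qpos': array([ 7.70639675e+01,  1.80022694e+01, -2.75258962e+00,  6.93396841e+01,
        9.62367061e-04,  8.99984719e+01]), 'joint_vel': array([-0.07388466, -0.0754952 , -0.0191752 ,  0.04018893, -0.11450279,
        0.05639012]), 'joint_efforts': array([-1.51033306e-03, -5.39590824e+01,  3.39749229e+01,  1.91883225e-02,
       -6.88596128e-05, -2.55185526e-06]), 'eef_pos': array([134.2538924 , 584.50572424, 403.86696827]), 'ee_rot': array([-1.79999035e+02,  9.45430620e-02,  7.70654956e+01]), 'contact_force': array([-0.75995679, -0.19235792, -0.01555531]), 'moment': array([-0.00654223, -0.034859  ,  0.02581989]), 'width': 85.2745560887065}
scene [[458.56925961   0.         278.4938398 ]
 [  0.         458.56925961 204.60262495]
 [  0.           0.           1.        ]] [-0.12571377  0.          0.          0.          0.        ] [[-6.06454451e-01  7.95107074e-01  4.21172207e-03  1.92096228e+02]
 [-4.66255147e-01 -3.59908912e-01  8.08128525e-01  1.45992987e+02]
 [ 6.44064543e-01  4.88129404e-01  5.88991128e-01 -1.40403232e+03]
 [ 0.00000000e+00  0.00000000e+00 
[... 259 characters left out ...]
1 -6.93195867e-03  3.86934419e+01]
 [ 9.86800452e-01 -1.93988926e-02  1.60774844e-01 -4.09137614e+02]
 [-1.60877863e-01 -3.86208403e-03  9.86966766e-01 -1.13551975e+03]
 [ 0.00000000e+00  0.00000000e+00  0.00000000e+00  1.00000000e+00]]
wrist [[322.36991325   0.         285.38978558]
 [  0.         322.36991325 206.65779817]
 [  0.           0.           1.        ]] [-0.07259411  0.          0.          0.          0.        ] [[ 2.23385570e-01  9.74729169e-01 -1.39048572e-03 -6.00589761e+02]
 [-9.34205682e-01  2.13691027e-01 -2.85649941e-01  3.66569614e+01]
 [-2.78134196e-01  6.51090747e-02  9.58333020e-01 -3.78368090e+02]
 [ 0.00000000e+00  0.00000000e+00  0.00000000e+00  1.00000000e+00]]
```

View pics/top0.png

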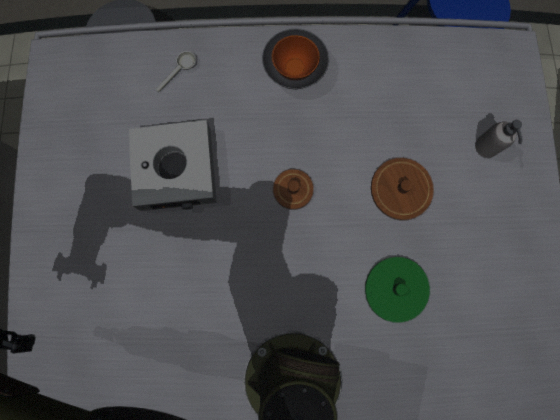

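View pics/scene0.png

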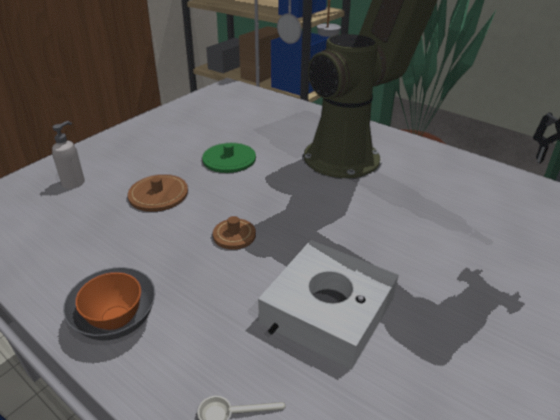

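View pics/wrist0.png

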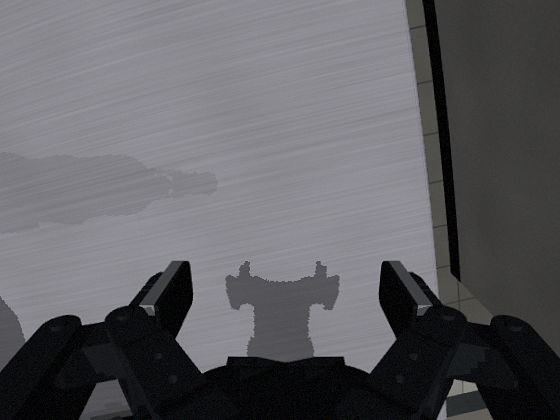

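The top image shows three lid-like things: a wooden lid at (402,188), a smaller wooden lid at (294,188) and a green disc at (397,288). The large wooden one at (402,188) fits lid_large. The warmer's opening is at (171,162) and its pin at (145,165). I'll check both in enlarged crops.

```bash
python3 - <<'E'
import cv2,numpy as np
t=cv2.imread('pics/top0.png')
a=cv2.resize(t[145:235,350:450],None,fx=4,fy=4,interpolation=cv2.INTER_CUBIC)
b=cv2.resize(t[110:220,120:220],None,fx=4,fy=4,interpolation=cv2.INTER_CUBIC)
a=cv2.copyMakeBorder(a,0,80,0,0,0)
cv2.imwrite('pics/crop0.png',np.clip(np.hstack([a,b])*1.5,0,255).astype('uint8'))
E
```

```text
(no output)
```

View pics/crop0.png

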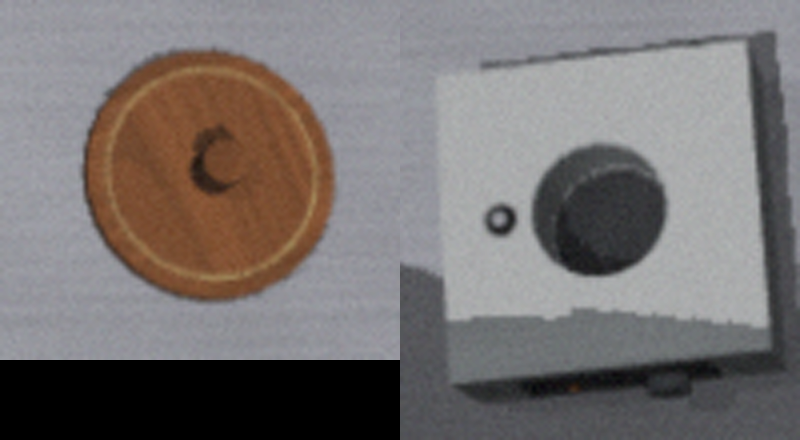

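The crop confirms it: a wooden disc about 62 px across, with its centre near (402.1,188.3). The opening's rim is centred near (169.6,162.3) and the bushing is at (144.7,164.5).

```bash
cat > h.py <<'E'
import numpy as np,cv2
from cell import arm
def ray(f,p,z):
    K,d,V=map(lambda k:np.array(f[k],float),("camera_matrix","dist","view"))
    u=cv2.undistortPoints(np.array([[p]],float),K,d)[0,0]
    R,t=V[:3,:3],V[:3,3]; c=-R.T@t; v=R.T@np.array([u[0],-u[1],-1])
    return c+v*(z-c[2])/v[2]
def proj(f,P):
    K,d,V=map(lambda k:np.array(f[k],float),("camera_matrix","dist","view"))
    q=(V[:3,:3]@np.atleast_2d(P).T).T+V[:3,3]; q=q*[1,-1,-1]
    return cv2.projectPoints(q,np.zeros(3),np.zeros(3),K,d)[0][:,0]
def circle(c,r,z,n=72):
    a=np.linspace(0,2*np.pi,n);return np.c_[c[0]+r*np.cos(a),c[1]+r*np.sin(a),0*a+z]
def draw(im,pts,sc,col):
    cv2.polylines(im,[np.round((pts+.5)*sc-.5).astype(int)],False,col,1)
E
python3 - <<'E'
from h import *
f=arm.grab_frame("top");g=arm.grab_frame("scene")
lid=ray(f,(402.1,188.3),13);print(lid)
for p in[(371.0,188.3),(433.1,188.3)]:print(ray(f,p,14))
print('knob',ray(f,(350+226/4-.4,145+160/4-.4),50))
op=ray(f,(169.6,162.3),70);pin=ray(f,(144.7,164.5),70)
print(op,pin,np.linalg.norm(op-pin))
sc=3
G=cv2.resize(g["pixels"],None,fx=sc,fy=sc,interpolation=cv2.INTER_CUBIC)
for c,r,z in[(lid,82,0),(lid,82,14),(lid,15,50),(op,42,70),(pin,10,70)]:draw(G,proj(g,circle(c,r,z)),sc,(0,255,255))
cv2.imwrite('pics/chk.png',np.vstack([G[480:680,350:750],G[720:1110,750:1250][:, :400]]))
F=cv2.resize(f["pixels"],None,fx=sc,fy=sc,interpolation=cv2.INTER_CUBIC)
for c,r,z in[(lid,82,0),(lid,82,14),(lid,15,50),(op,42,70),(pin,10,70)]:draw(F,proj(f,circle(c,r,z)),sc,(0,255,255))
cv2.imwrite('pics/chkt.png',np.hstack([F[430:730,1050:1350],F[330:630,360:660]]))
E
```

```text
[ 471.67450269 -291.57703711   13.        ]
[ 472.75938547 -210.35986434   14.        ]
[ 470.24660895 -373.36578992   14.        ]
knob [ 473.07256938 -292.37640108   50.        ]
[536.59409216 294.03531372  70.        ] [532.80135331 356.98429507  70.        ] 63.06313598346542
```

View pics/chk.png

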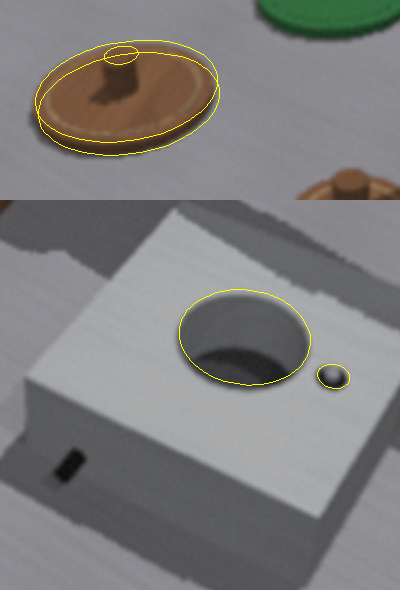

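View pics/chkt.png

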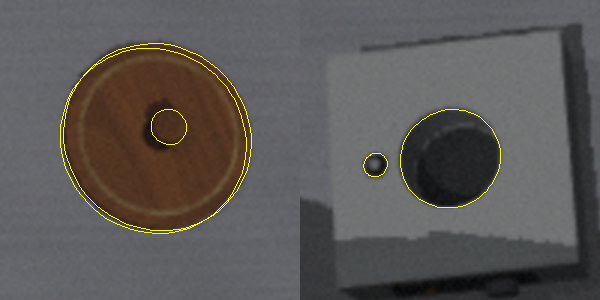

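The overlays agree to about 2 mm in both views. lid_large is at about (472,-292), the opening at (536.6,294), and the pin 63 mm away against the stated 62. First I'll square the tool to yaw 90, so that tool x = +Y, tool y = +X and tool z = down, then move off.

```bash
python3 -m crank '[[[0,0,0,0,0,-4.3],[0,0,0,0,0,-4.3],[0,0,0,0,0,-4.3],[-2.6,2.6,0,0,0,0],[-2.6,2.6,0,0,0,0],[-2.6,2.6,0,0,0,0],[-2.6,2.6,0,0,0,0],[-2.6,2.6,0,0,0,0],[-2.6,2.6,0,0,0,0],[-2.6,2.6,0,0,0,0],[-2.6,2.6,0,0,0,0],[-2.6,2.6,0,0,0,0]]]' 0 40; python3 -c "
from cell import arm;print(arm.get_state()['qpos'])"
```

```text
clock: 1.25
eef_pos: [369.1, 349.1, 404.8]
ee_rot: [180.0, -0.0, 90.0]
contact_force: [0.2, 0.5, 0.5]
width: 84.9
[ 4.34073113e+01  8.05983739e+00 -1.52416596e+01  6.66807257e+01
  2.40057288e-04  4.34332310e+01]
```

```bash
python3 -m crank '[[[-3.8,0.8,0,0,0,0],[-3.8,0.8,0,0,0,0],[-3.8,0.8,0,0,0,0],[-3.8,0.8,0,0,0,0],[-3.8,0.8,0,0,0,0],[-3.8,0.8,0,0,0,0],[-3.8,0.8,0,0,0,0],[-3.8,0.8,0,0,0,0],[-3.8,0.8,0,0,0,0],[-3.8,0.8,0,0,0,0],[-3.8,0.8,0,0,0,0],[-3.8,0.8,0,0,0,0]]]'; python3 -m crank '[[[-3.6,0.2,1.8,0,0,0],[-3.6,0.2,1.8,0,0,0],[-3.6,0.2,1.8,0,0,0],[-3.6,0.2,1.8,0,0,0],[-3.6,0,1.8,0,0,0],[-0.5,0,0,0,0,0],[0,0,0,0,0,0],[0,0,0,0,0,0]]]'
```

```text
clock: 2.25
eef_pos: [463.7, -107.5, 404.9]
ee_rot: [180.0, 0.0, 89.9]
contact_force: [0.8, 0.6, 0.1]
width: 85.3
clock: 2.92
eef_pos: [471.6, -290.4, 314.7]
ee_rot: [-180.0, -0.1, 89.9]
contact_force: [0.2, 0.3, 0.6]
width: 85.5
```

```bash
python3 - <<'E'
from h import *
f=arm.grab_frame("wrist");s=arm.get_state();print(s['eef_pos'],s['contact_force'])
F=f["pixels"].copy();c=(472,-292)
cv2.imwrite('pics/w1raw.png',F)
for r,z in[(82,14),(15,50)]:draw(F,proj(f,circle(c,r,z)),1,(0,255,255))
cv2.imwrite('pics/w1.png',F)
E
```

```text
[ 471.83342698 -289.82842205  315.15034166] [ 0.11424865 -0.37776424 -0.64638789]
```

View pics/w1.png

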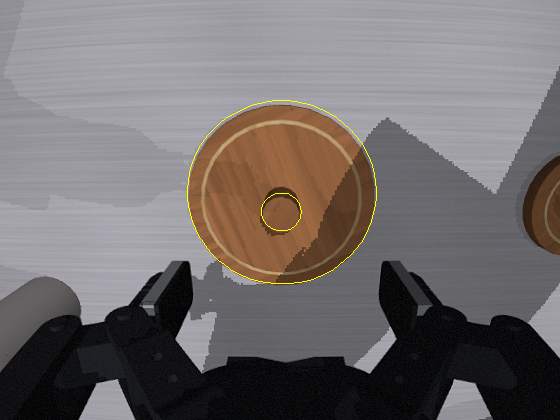

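The wrist view shows the large lid at (283,194), radius about 93 px, with its knob at (281,212) between the open fingers. It agrees with the estimate to 1-2 mm, so I'll go down and grip the knob.

```bash
python3 -m crank '[[[-0.1,0.1,2.5,0,0,0],[0,0,2.5,0,0,0],[0,0,2.5,0,0,0],[0,0,2,0,0,0],[0,0,1.5,0,0,0],[0,0,0.7,0,0,0],[0,0,0.4,0,0,0],[0,0,0,0,0,0],[0,0,0,0,0,0]]]' && python3 - <<'E'
from h import *
f=arm.grab_frame("wrist");g=arm.grab_frame("scene");s=arm.get_state();print(s['eef_pos'],s['contact_force'])
cv2.imwrite('pics/w2.png',f["pixels"]);cv2.imwrite('pics/s2.png',cv2.resize(g["pixels"][100:240,60:260],None,fx=3,fy=3))
E
```

```text
clock: 3.72
eef_pos: [473.4, -291.2, 194.8]
ee_rot: [179.9, 0.0, 90.0]
contact_force: [-0.6, 0.4, 0.7]
width: 85.4
[ 473.46051762 -291.59570288  195.0139448 ] [ 0.27075857  0.10279469 -0.02556094]
```

View pics/w2.png

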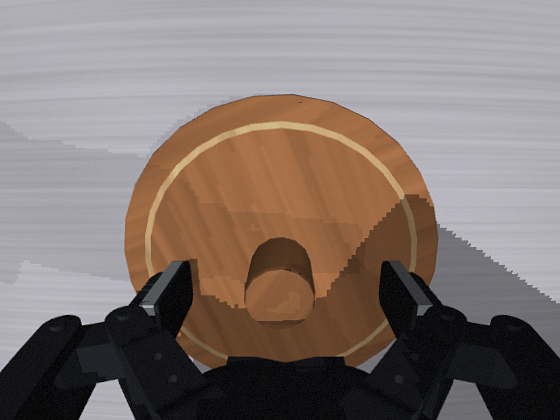

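View pics/s2.png

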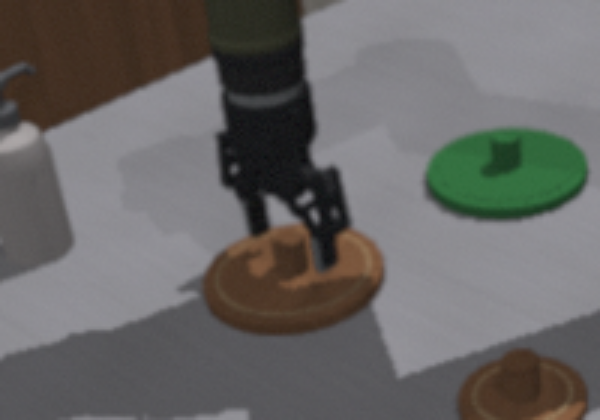

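```bash
python3 - <<'E'
from h import *
f=arm.grab_frame("wrist");p=arm.get_state()['eef_pos'];print(p)
print(proj(f,[p[0],p[1],50]))
print(ray(f,(280,297),50),ray(f,(281,232),14))
k=cv2.resize(f["pixels"][220:340,220:340],None,fx=5,fy=5,interpolation=cv2.INTER_CUBIC)
for r,z in[(15,50)]:
    q=proj(f,circle(p,r,z))-[220,220];draw(k,q,5,(0,255,255))
cv2.imwrite('pics/k.png',k)
E
```

```text
[ 473.35251702 -291.69286965  194.90933971]
[[281.83324502 298.74456566]]
[ 472.5409653  -292.42860291   50.        ] [ 458.45047867 -292.47019654   14.        ]
```

View pics/k.png

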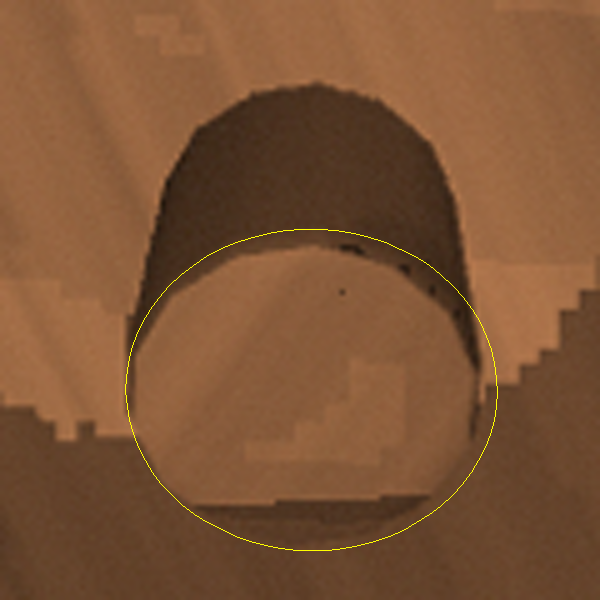

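The knob is centred on the grasp point to about 1 mm, so I'll close.

```bash
python3 -m crank '[[[-0.1,-0.05,0.1,0,0,0],[0,0,0,0,0,0],[0,0,0,0,0,0],[0,0,0,0,0,0],[0,0,0,0,0,0],[0,0,0,0,0,0],[0,0,0,0,0,0],[0,0,0,0,0,0],[0,0,0,0,0,0],[0,0,0,0,0,0]]]' 1 60 && python3 -m crank '[[[0,0,-0.5,0,0,0],[0,0,-1,0,0,0],[0,0,-1.5,0,0,0],[0,0,-2,0,0,0],[0,0,-2,0,0,0],[0,0,0,0,0,0],[0,0,0,0,0,0]]]'; python3 - <<'E'
from h import *
f=arm.grab_frame("wrist");g=arm.grab_frame("scene");s=arm.get_state();print(s['eef_pos'],s['contact_force'],s['moment'])
cv2.imwrite('pics/w3.png',f["pixels"]);cv2.imwrite('pics/s3.png',g["pixels"])
E
```

```text
clock: 4.7
eef_pos: [472.4, -292.6, 193.0]
ee_rot: [180.0, 0.0, 90.0]
contact_force: [-1.9, -0.6, 4.6]
width: 28.7
clock: 5.28
eef_pos: [472.7, -292.7, 263.7]
ee_rot: [179.9, 0.1, 90.0]
contact_force: [0.2, 0.7, -3.8]
width: 28.6
[ 471.73256677 -292.06186532  261.74225228] [-0.69100272 -0.45357786 -2.87095862] [ 0.01859108 -0.02745922 -0.02258947]
```

View pics/w3.png

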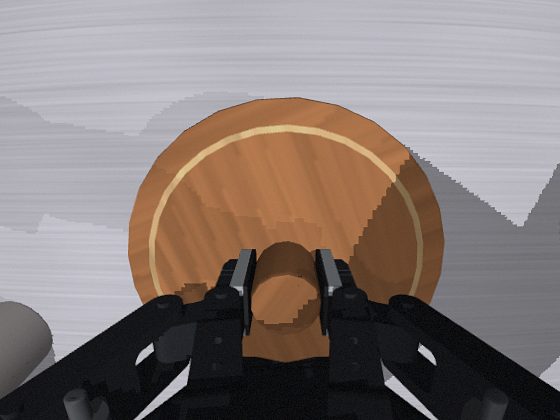

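View pics/s3.png

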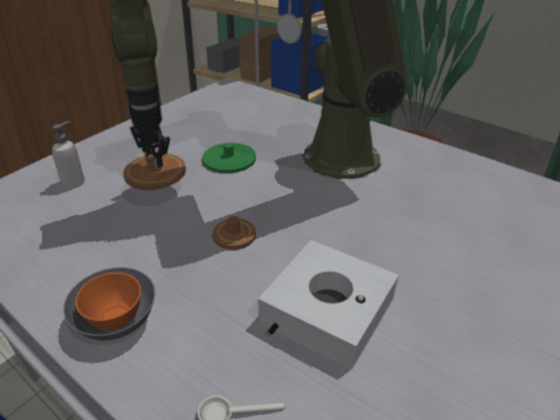

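Lifted: width 28.6 mm, about 3 N of weight, and the underside sits 193 mm below the TCP. I'll rise to about 320 and cross to the warmer.

```bash
python3 -m crank '[[[0,0,-2,0,0,0],[1,0,-2,0,0,0],[2,0.3,-1.7,0,0,0],[3,0.4,0,0,0,0],[3,0.4,0,0,0,0],[3,0.4,0,0,0,0],[3,0.4,0,0,0,0],[3,0.4,0,0,0,0],[3,0.4,0,0,0,0],[3,0.4,0,0,0,0],[3,0.4,0,0,0,0],[3,0.4,0,0,0,0]]]' && python3 -m crank '[[[3,0.3,0,0,0,0],[3,0.3,0,0,0,0],[3,0.3,0,0,0,0],[3,0.3,0,0,0,0],[3,0.3,0,0,0,0],[3,0.3,0,0,0,0],[3,0.3,0,0,0,0],[2.5,0.2,0,0,0,0],[2,0,0,0,0,0],[1,0,0,0,0,0],[0,0,0,0,0,0],[0,0,0,0,0,0]]]'
```

```text
clock: 6.38
eef_pos: [510.7, 9.0, 318.1]
ee_rot: [-179.8, 0.0, 90.0]
contact_force: [0.8, -0.3, -2.5]
width: 28.5
clock: 7.38
eef_pos: [534.1, 272.2, 318.4]
ee_rot: [-179.9, 0.1, 90.0]
contact_force: [-0.2, -0.5, -2.4]
width: 28.4
```

```bash
python3 -m crank '[[[1.2,0.2,0,0,0,0],[1,0.05,0,0,0,0],[0,0,1,0,0,0],[0,0,1,0,0,0],[0,0,0.7,0,0,0],[0,0,0,0,0,0],[0,0,0,0,0,0],[0,0,0,0,0,0]]]'; python3 - <<'E'
from h import *
f=arm.grab_frame("wrist");g=arm.grab_frame("scene");t=arm.grab_frame("top");s=arm.get_state();p=s['eef_pos'];print(p,s['ee_rot'],s['contact_force'],s['moment'])
u=p[2]-193;op=(536.6,294)
cv2.imwrite('pics/w4.png',f["pixels"])
out=[]
for im,(x,y),n in((g,(250,220),1),(t,(105,90),1)):
    sc=3;F=cv2.resize(im["pixels"],None,fx=sc,fy=sc,interpolation=cv2.INTER_CUBIC)
    for z in(u,u+14):draw(F,proj(im,circle(op,82,z)),sc,(0,255,255))
    draw(F,proj(im,circle(op,42,70)),sc,(255,0,255))
    out.append(F[y*sc:y*sc+480,x*sc:x*sc+400])
cv2.imwrite('pics/s4.png',np.hstack(out))
E
```

```text
clock: 8.05
eef_pos: [537.2, 294.2, 292.6]
ee_rot: [-180.0, 0.0, 89.9]
contact_force: [-0.1, 1.1, -2.8]
width: 28.7
[537.37387796 294.47278619 293.23091546] [ 1.79953551e+02 -2.46270352e-02  8.99504140e+01] [-0.30887843  0.36669892 -3.55025471] [ 0.03403945  0.01056559 -0.04815612]
```

View pics/s4.png

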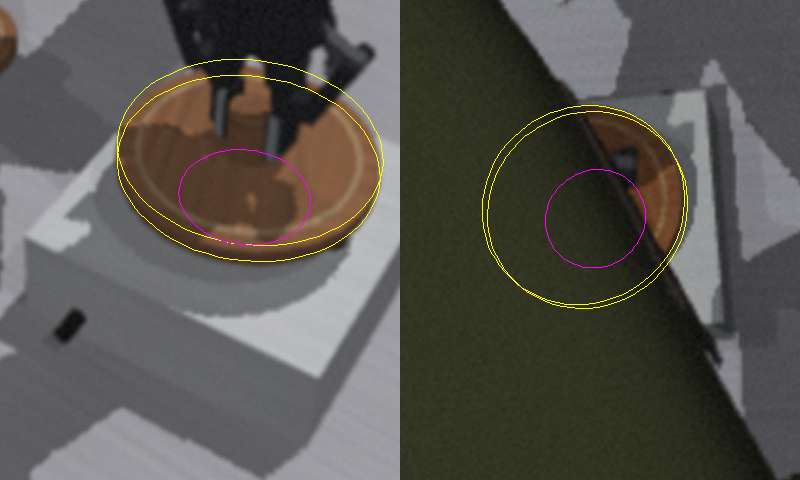

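View pics/w4.png

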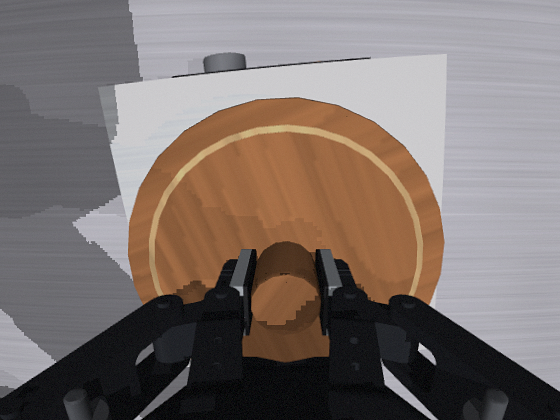

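The lid matches its predicted outline over the opening to about 1 mm in the scene view and in the visible part of the top view. It is level, with its underside about 100 mm up. I'll lower it to just above the pin, then go in small steps watching the force.

```bash
python3 -m crank '[[[0,-0.05,0.8,0,0,0],[0,0,0.7,0,0,0],[0,0,0.5,0,0,0],[0,0,0.2,0,0,0],[0,0,0,0,0,0],[0,0,0,0,0,0]]]';python3 -m crank '[[[0,0,0.15,0,0,0],[0,0,0.1,0,0,0],[0,0,0.1,0,0,0],[0,0,0.1,0,0,0],[0,0,0,0,0,0],[0,0,0,0,0,0]]]';python3 -m crank '[[[0,0,0.1,0,0,0],[0,0,0,0,0,0],[0,0,0,0,0,0]]]'
```

```text
clock: 8.7
eef_pos: [536.5, 294.5, 270.4]
ee_rot: [-180.0, 0.0, 90.0]
contact_force: [0.2, 0.3, -3.7]
width: 28.6
clock: 9.2
eef_pos: [536.6, 294.5, 266.3]
ee_rot: [180.0, -0.0, 90.0]
contact_force: [-0.3, -0.5, -1.7]
width: 28.7
clock: 9.45
eef_pos: [536.6, 294.5, 265.2]
ee_rot: [180.0, 0.0, 90.0]
contact_force: [0.6, 0.1, -3.3]
width: 28.4
```

```bash
python3 -m crank '[[[0,0,0.1,0,0,0],[0,0,0,0,0,0],[0,0,0,0,0,0]]]';python3 -m crank '[[[0,0,0.05,0,0,0],[0,0,0,0,0,0],[0,0,0,0,0,0]]]';python3 -m crank '[[[0,0,0.05,0,0,0],[0,0,0,0,0,0],[0,0,0,0,0,0]]]'
```

```text
clock: 9.7
eef_pos: [536.6, 294.5, 264.1]
ee_rot: [-180.0, 0.0, 90.0]
contact_force: [0.0, -0.3, -2.3]
width: 28.4
clock: 9.95
eef_pos: [536.6, 294.5, 263.7]
ee_rot: [-180.0, 0.0, 90.0]
contact_force: [0.7, 0.0, -2.2]
width: 28.6
clock: 10.2
eef_pos: [536.6, 294.5, 263.2]
ee_rot: [-180.0, 0.0, 90.0]
contact_force: [0.3, 0.4, -3.2]
width: 28.5
```

```bash
python3 -m crank '[[[0,0,0.05,0,0,0],[0,0,0,0,0,0],[0,0,0,0,0,0]]]';python3 -m crank '[[[0,0,0.05,0,0,0],[0,0,0,0,0,0],[0,0,0,0,0,0]]]';
```

```text
clock: 10.45
eef_pos: [536.6, 294.5, 263.1]
ee_rot: [180.0, -0.0, 90.0]
contact_force: [-1.6, -1.3, 2.3]
width: 28.8
clock: 10.7
eef_pos: [536.6, 294.5, 263.1]
ee_rot: [180.0, -0.0, 90.0]
contact_force: [-3.3, -2.0, 7.0]
width: 28.1
```

Contact at TCP z = 263.1, exactly the expected deck height, pressing about 10 N. I'll back off half a millimetre to relax, check, and then release.

```bash
python3 -m crank '[[[0,0,-0.05,0,0,0],[0,0,0,0,0,0],[0,0,0,0,0,0]]]'; python3 - <<'E'
from h import *
g=arm.grab_frame("scene")
sc=4;F=cv2.resize(g["pixels"],None,fx=sc,fy=sc,interpolation=cv2.INTER_CUBIC)
draw(F,proj(g,circle((536.6,294),82,70)),sc,(0,255,255))
cv2.imwrite('pics/s5.png',F[920:1400,960:1640])
E
```

```text
clock: 10.95
eef_pos: [536.6, 294.5, 263.1]
ee_rot: [180.0, -0.0, 90.0]
contact_force: [-2.1, -1.3, 5.2]
width: 28.4
```

View pics/s5.png

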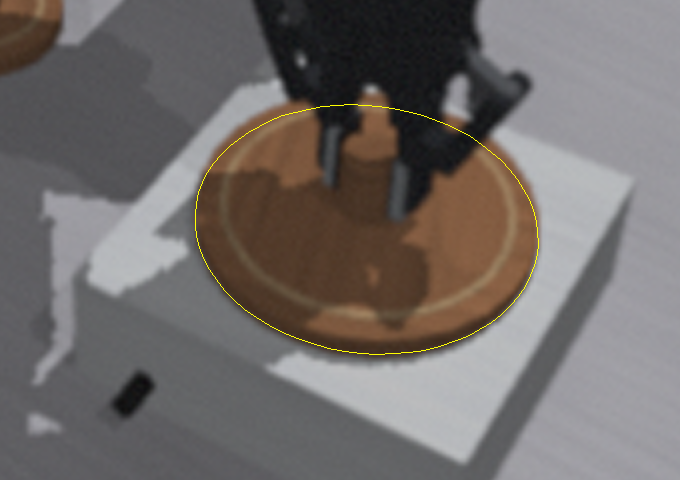

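The lid sits flat on the deck and its lower edge follows the predicted outline around (367,230). Releasing.

```bash
python3 -m crank '[[[0,0,-0.04,0,0,0],[0,0,0,0,0,0],[0,0,0,0,0,0]]]'; python3 -m crank '[[[0,0,0,0,0,0],[0,0,0,0,0,0],[0,0,0,0,0,0],[0,0,0,0,0,0],[0,0,0,0,0,0],[0,0,0,0,0,0],[0,0,0,0,0,0],[0,0,0,0,0,0]]]' 0; python3 -m crank '[[[0,0,-0.5,0,0,0],[0,0,-1,0,0,0],[0,0,-1.5,0,0,0],[0,0,-2,0,0,0],[0,0,-2,0,0,0],[0,0,-3,0,0,0],[0,0,-3,0,0,0],[0,0,-2,0,0,0]]]'; python3 -m crank '[[[-3,0,0,0,0,0],[-3,0,0,0,0,0],[-3,0,0,0,0,0],[-3,0,0,0,0,0],[-3,0,0,0,0,0],[-3,0,0,0,0,0],[-3,0,0,0,0,0],[-3,0,0,0,0,0],[-3,0,0,0,0,0],[-2,0,0,0,0,0],[0,0,0,0,0,0],[0,0,0,0,0,0]]]'; python3 - <<'E'
from h import *
g=arm.grab_frame("scene");t=arm.grab_frame("top");print(arm.get_state()['contact_force'])
sc=3;out=[];op=(536.6,294)
for im,(x,y) in((g,(250,220)),(t,(105,90))):
    F=cv2.resize(im["pixels"],None,fx=sc,fy=sc,interpolation=cv2.INTER_CUBIC)
    for r,z in((82,70),(82,84),(15,120)):draw(F,proj(im,circle(op,r,z)),sc,(0,255,255))
    out.append(F[y*sc:y*sc+480,x*sc:x*sc+400])
cv2.imwrite('pics/s6.png',np.hstack(out));cv2.imwrite('pics/t6.png',t["pixels"])
E
```

```text
clock: 11.25
eef_pos: [536.6, 294.5, 263.1]
ee_rot: [-180.0, -0.0, 90.0]
contact_force: [-1.7, -1.2, 3.2]
width: 28.6
clock: 11.92
eef_pos: [536.7, 294.5, 263.1]
ee_rot: [180.0, 0.0, 90.0]
contact_force: [0.2, 0.1, 0.5]
width: 85.7
clock: 12.58
eef_pos: [536.8, 294.6, 417.4]
ee_rot: [179.8, -0.1, 90.0]
contact_force: [0.4, 0.2, -0.1]
width: 85.2
clock: 13.58
eef_pos: [536.4, 3.6, 414.1]
ee_rot: [179.9, -0.0, 89.8]
contact_force: [0.6, 0.1, -0.1]
width: 85.3
[ 0.83190024  0.36993975 -0.00620414]
```

View pics/s6.png

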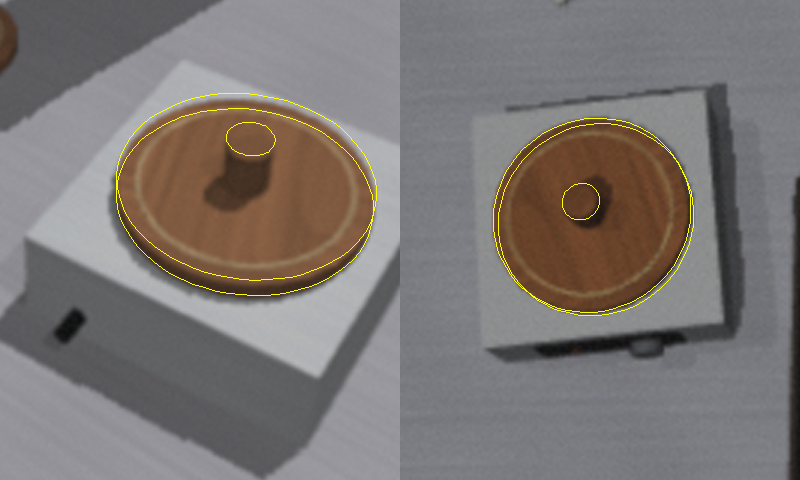

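View pics/t6.png

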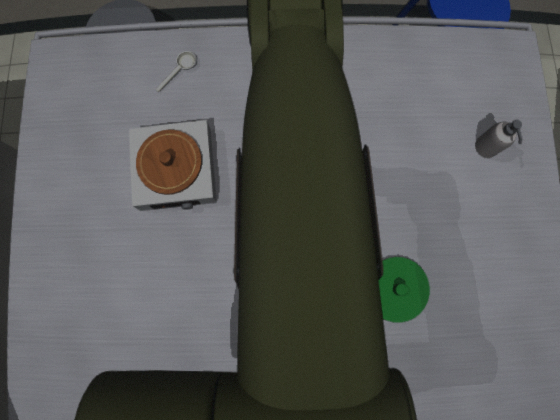

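Both views show the lid flat and centred on the warmer (top image (169,161)) to within 1-2 mm of the predicted outline, with the robot clear.

```bash
python3 -c "
from cell import arm;print(arm.sign_off())"
```

```text
the job is handed in; nothing more can be done
None
```

The large wooden lid is on the warmer, flat and centred over the opening, and I handed the job in at about 14 s of the 42 s allowed.

- **Placing:** I gripped the lid by its knob and carried it level over to the warmer. I lowered it in steps of 1 mm and then 0.5 mm until it touched the deck, and released it only once it rested there. It met the deck at the expected height, pressing with about 10 N at most.
- **Centring:** After release, the scene and top pictures put the lid within 1–2 mm of centre.
- **Robot clear:** The measured outside force was near zero after the arm backed away.
- **Pin not seen directly:** The lid hides the switch pin. That it is held down is inferred from the lid lying flat on the deck and its weight of about 3 N, against the 0.6 N needed.
- **Left alone:** I did not touch the small lid or the green disc. In the final top picture the arm hides the small lid, so I did not check its position after the move.

No check failed or disagreed.

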